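Clip the towing eye onto the bench snap hook

ROBOT

A 6-joint arm with a two-finger parallel gripper is mounted at the origin on the work surface. World frame = base frame: x ahead of the robot, y to its left, z up, the work surface at z = 0. Lengths are in m, angles in rad, forces in N, time in s.
With the tool pointing down it reaches from about 0.375 to 0.925 m from the base axis. Payload 5.7 kg.
Tool frame: the origin (TCP) lies at the very end of the fingers, on their centre line; the grasp point (between the pads) lies 19 mm behind it; z points along the fingers, y is the line along which they close (so a half turn about z gives the same grasp; the last joint's range is limited). The gripper opens to 85 mm and grips with 20 to 120 N. Pads are 22 mm wide; open, the fingers measure 114 mm over their backs; the gripper's body (76 mm by 85 mm) begins 54 mm behind the grasp point. The pads swing forward as they close: fully open they stand 13 mm farther back than shut.
Start: joints at [1.014, 0.359, 1.51, -0, 1.272, -0.115], TCP at [0.257, 0.542, 0.231] pointing down, gripper open.
Joint ranges: [-2.97, 2.97], [-1.01, 2.36], [0.21, 2.38], [-0.96, 4.11], [0.2, 2.71], [-2.98, 2.98]. Speed limits (rad/s): [2.39, 2.39, 3.14, 3.14, 3.14, 3.14].

INTERFACE

Orientations are given as a unit quaternion [w, x, y, z].
In Python, from rig import robot gives the robot as it stands.
- The arm moves only by the tool drive_tool, never from a script. Its argument "series" is a list of rows, each a list of 3 entries, a list of its own where there are three numbers: the gripper command: -1 is shut, 1 is fully open, values between are in proportion, then the shift along the world's x, y, z in m, then the turn about the world's z in degrees. In form: [[gripper, [dx, dy, dz], spin], ...]. A call has 1 to 20 rows; each row is the pose to reach, as a shift and turn from the pose commanded when the call began; what a row does not reach only later rows make up. A row lasts 1/10 s, in which the tool goes at most 50 mm and 8.59 degrees, less where a joint would pass 70% of its speed; a pose out of reach is approached as far as the arm can. A call with a gripper value outside its range is refused whole. The fingers move at their own pace and stop on an object; the grip force is fixed at half the most. Time passes only in rows, so rows that repeat a pose let the fingers close. It gives the time, the measured TCP pose, the force, the opening and the grip force at its end, in the units of the state.
- robot.observe(): the state, without advancing time (a new reading comes with each control period).
- robot.camera(name): name is "side" or "top" or "wrist"; returns (picture, depth): 384x512x3 uint8, red, green, blue; 384x512 float32, m along the optical axis (not along the pixel's ray), 0 where there is no reading.
- robot.camera_info(name): a dict with "vertical_fov" (degrees; the focal length in pixels is half the picture's height over the tangent of half this angle, whatever the lens; pixels are square), "cx", "cy" (the principal point, pixels), "eye" and "orientation" of the camera in the world; the wrist camera has in their place "T_tool_cam" (4x4, takes a point from camera to tool coordinates, whose origin is the TCP and whose axes are the flange's). Camera axes: x right, y up, looking along -z (the intrinsics and any distortion apply to the point x, -y, -z); pixel columns grow to the right and rows downward; lengths in m; the calibration is good to about 2 mm. The wrist camera is an equidistant fisheye: a pixel r from the principal point sees the ray r / f radians off the axis. A picture is of the moment at which its call begins: read the wrist's pose just before it. camera_info takes no time and is no camera call.
- robot.hand_in(): hands the job in; it is judged then, once.
The state is a dict: "clock": time; "joint_pos": joint angles; "dq": joint speeds; "effort": joint torques, N m; "ee_pos": TCP position; "orientation": TCP orientation; "ft_force": force on the tool from outside, world axes, zero at the start; "ft_torque": the same for the moment, N m; "opening": finger opening in m; "finger_force": force on a finger pad.
Only numpy, scipy, OpenCV 4.12 (cv2) and the standard library are available. Lean on these libraries where they do the work, as an engineer would, in place of code of your own. Each camera call takes 0.05 s, during which the arm holds its last target. There are 200 camera calls.

TASK

Put the car's towing eye away on the bench snap hook, the upright hook that has the sprung gate across its mouth: hold the towing eye level, push its ring down over the hook's nose so that the ring forces the gate open and passes inside, and leave it lying on the hook's base with the nose through the ring and the gate sprung shut above it. The short eyebolt with the small ring and the open hook without a gate are not needed.

Things in the scene. Friction and masses are not known exactly. Their poses are not given: they have to be found in the camera images.
- tow_eye: Steel towing eye, 0.2 to 0.4 kg, lying flat: ring of round 14 mm bar, 64 mm outside, 36 mm inside diameter; round shank, 14 mm thick, runs from it along -x, ending 120 mm from the ring's centre. Origin: ring's axis, at the underside (bench level); z up. Grip it across the shank, 55 to 75 mm from the origin. A smaller eyebolt (hole 16 mm, 68 mm long) is a bystander.
- snap_hook: Snap hook fixed on a base plate 6 mm thick (x = -40 to 78, y = -25 to 25 mm). Origin on the nose's axis at bench level, z up. Back post at x = 52 to 64 mm, 12 mm thick, 90 mm high; the towing eye's shank should point to -x, away from it. A 10 mm bar joins nose and post, its top 9 mm above the bench. Ring home: its underside 6 to 9 mm above the bench. A like hook without gate is a bystander.
- nose_top (a point): Top of the snap hook's nose, a round upright steel bar of 12 mm diameter with a rounded top, 82 mm above the bench, and a 4 mm beak (look only) over the gate tip. The ring goes down over it, with the ring's far side between nose and back post. Axes as the snap hook's.
- gate (a joint): Gate of the snap hook, rad: 0 shut (level, 72 mm above the bench, hinge at x = 48, tip at x = 7 mm in the hook's frame; 12 mm wide, 5 mm thick), grows as it is pushed down, to 1.5 (straight down). Its spring gives 0.06 N m at 0, 0.13 at 1.5: the push takes about 3 to 5 N. Past a centred ring it springs shut once the ring's underside is about 25 mm above the bench.
Not all that is in view belongs to the job. There is more than one size of the tow_eye; the job needs the largest.

How it is judged:
On the way:
1. the towing eye, pushed by the gripper, forces the gate open with its ring over the nose (value of joint gate above 0.5 rad and horizontal distance between tow_eye and snap_hook below 0.025 m and contact force between the fingers and tow_eye above 0.5 N), for 0.02 s.
At the end, for the whole second after the job is handed in: The towing eye lies at rest on the hook's base with the nose through its ring (ring centre within 18 mm of the nose axis in x and y, underside less than 28 mm above the bench, tilted less than 17 degrees), and the gate is shut above it (below 0.15 rad) (x of tow_eye in the frame of snap_hook between -0.018 and 0.018 m and y of tow_eye in the frame of snap_hook between -0.018 and 0.018 m and z of tow_eye in the frame of snap_hook below 0.028 m and angle between the z axis of tow_eye and the z axis of snap_hook, either way round below 0.3 rad and value of joint gate below 0.15 rad and linear speed of tow_eye below 0.02 m/s); the robot touches nothing.
It also fails if it takes over 48 s, if anything falls off the work surface, if the arm or the gripper's body presses on something with over 40 N, if the wrist force passes 120 N, or if a joint passes its speed limit or range.

## Working session

There is one attempt and no reset: what is moved stays moved. The work goes in short steps, Python scripts to look and compute and a tool call to move; the robot and the scene stay as the last step left them, time stands still between calls to the robot, and variables do not carry over. Pictures are saved under pics/ and viewed, at most 10 in all, crops included, and the job is handed in when it is done.

Besides the shell and the picture viewer there is one more tool, called after "Call:" as name(argument=value, ...), one argument or row to a line, values as JSON. drive_tool: Moves the arm, as the interface text tells. Its arguments: {"type":"object","properties":{"series":{"type":"array"}},"required":["series"]}

```bash
ls; mkdir -p pics
cat > h.py <<'E'
import numpy as np, cv2
from scipy.spatial.transform import Rotation as R
from rig import robot
def q2R(q): return R.from_quat([q[1],q[2],q[3],q[0]]).as_matrix()
def pts(name,depth,st=None):
    """world points for all pixels from depth"""
    i=robot.camera_info(name); h,w=depth.shape
    f=h/2/np.tan(np.radians(i["vertical_fov"])/2)
    v,u=np.mgrid[:h,:w]; x=(u-i["cx"])/f; y=(v-i["cy"])/f
    if name=="wrist":
        r=np.hypot(x,y); s=np.where(r>1e-9,np.tan(np.minimum(r,1.5))/np.maximum(r,1e-9),1); x=x*s; y=y*s
    P=np.stack([x*depth,-y*depth,-depth],-1)
    if name=="wrist":
        T=np.array(i["T_tool_cam"]); P=P@T[:3,:3].T+T[:3,3]
        return P@q2R(st["orientation"]).T+np.array(st["ee_pos"])
    return P@q2R(i["orientation"]).T+np.array(i["eye"])
E
python3 - <<'E'
from h import *
s=robot.observe(); print(s)
for n in ("top","side"):
    im,d=robot.camera(n); print(n,robot.camera_info(n))
    np.savez("pics/%s1.npz"%n,im=im,d=d); cv2.imwrite("pics/%s1.png"%n,im[...,::-1])
print(robot.camera_info("wrist"))
E
```

```text
pics
{'clock': 0.0, 'joint_pos': array([ 1.01386892e+00,  3.59488566e-01,  1.51147186e+00,  4.90399177e-06,
        1.27248573e+00, -1.15100338e-01]), 'dq': array([ 0.00024094,  0.0018047 ,  0.0005444 ,  0.000354  , -0.00038925,
       -0.00129114]), 'effort': array([-1.43920955e-03, -5.27604783e+01, -2.78622276e+01, -6.27315549e-04,
        1.30733792e-02, -3.47261974e-06]), 'ee_pos': array([0.25618991, 0.54178523, 0.23044837]), 'orientation': array([-3.07786377e-04,  2.19121658e-01,  9.75697105e-01, -8.74151276e-04]), 'ft_force': array([ 0.03707722, -0.27875003,  0.77555177]), 'ft_torque': array([0.02367365, 0.01181533, 0.00991932]), 'finger_force': 0.0, 'opening': 0.08500074471832172}
top {'vertical_fov': 44.216724011687845, 'cx': 252.47780855458362, 'cy': 188.92541545071168, 'eye': array([ 0.47138366, -0.05326968,  1.12598004]), 'orientation': array([ 0.71155373,  0.03261235, -0.03867345, -0.70080817])}
side {'vertical_fov': 47.9068691290559, 'cx': 253.69273623504697, 'cy': 193.90826383308462, 'eye': array([0.48687101, 0.70351059, 0.59263877]), 'orientation': array([-0.04614002, -0.03326717,  0.46806869,  0.88185945])}
{'vertical_fov': 65.70646984690485, 'cx': 256.9714065313942, 'cy': 193.82638906104228, 'T_tool_cam': array([[ 6.18044817e-04,  9.58985888e-01,  2.83453142e-01,
         7.24297114e-02],
       [ 9.99999743e-01, -6.95323874e-04,  1.72025344e-04,
         1.30790891e-04],
       [ 3.62061614e-04,  2.83452963e-01, -9.58986072e-01,
        -1.43265960e-01],
       [ 0.00000000e+00,  0.00000000e+00,  0.00000000e+00,
         1.00000000e+00]])}
```

View pics/top1.png

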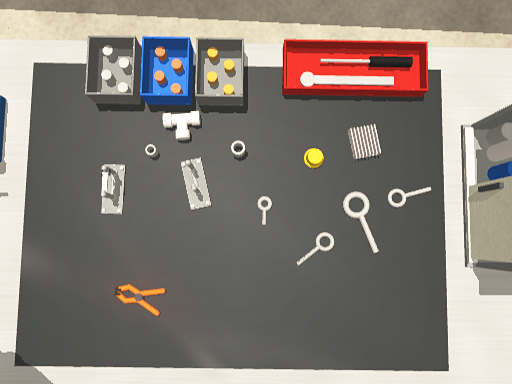

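View pics/side1.png

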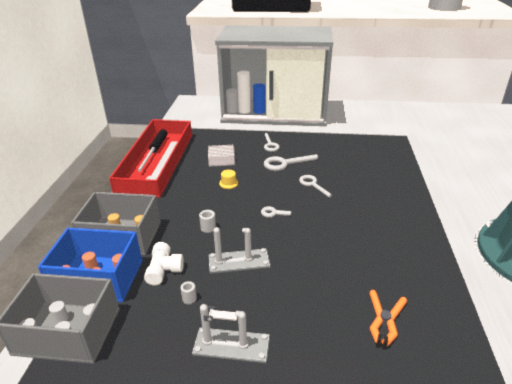

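The top view shows four ring-type parts: (356,205), (397,198), (325,241) and (264,203). The one at (356,205) is clearly the largest, so it should be the tow_eye. There are two hooks, at top (113,189) and (196,183). In the side view only the near one, at (230,330), has a bar across its mouth. I'll measure both candidates and confirm them in one crop.

Run:
```python
from h import *
Z=np.load("pics/top1.npz"); im,d=Z["im"],Z["d"]; P=pts("top",d)
g=im.astype(int); m=((g.min(2)>110)&(g.max(2)-g.min(2)<50)).astype(np.uint8)
m[:110]=0;m[:, :45]=0;m[:,435:]=0; m[320:]=0
n,l,s,c=cv2.connectedComponentsWithStats(m)
for k in range(1,n):
    if s[k,4]<60: continue
    q=P[l==k]; print(c[k].round(),s[k],"mean",q.mean(0).round(4),"zmax",q[:,2].max().round(3),"xy",q.min(0).round(3),q.max(0).round(3))
# ring of tow eye: hole
hole=(l==l[0,0]); 
cs,h=cv2.findContours(m,cv2.RETR_CCOMP,cv2.CHAIN_APPROX_NONE)
i=robot.camera_info("top");Rm=q2R(i["orientation"]);f=192/np.tan(np.radians(i["vertical_fov"])/2)
def ray(u,v,z):
    r=Rm@np.array([(u-i["cx"])/f,-(v-i["cy"])/f,-1]); return i["eye"]+r*(z-i["eye"][2])/r[2]
for k,cc in enumerate(cs):
    if h[0][k][3]>=0 and len(cc)>8:
        (u,v),r=cv2.minEnclosingCircle(cc); print("hole",u,v,r,ray(u,v,.007).round(4))
print("tip",ray(376,251,.007))
print("bench z",np.median(P[260:300,200:300,2]))
T=lambda a,x0,y0,w,h_:cv2.resize(a[y0:y0+h_,x0:x0+w,::-1],(400,int(400*h_/w)),interpolation=cv2.INTER_CUBIC)
S=np.load("pics/side1.npz")["im"]
cv2.imwrite("pics/crop1.png",np.hstack([T(im,300,160,140,140),T(S,170,220,140,140)]))
```

```text
[181. 123.] [162 110  38  30 675] mean [0.7378 0.1095 0.0278] zmax 0.041 xy [ 0.702  0.067 -0.004] [0.777 0.161 0.041]
[364. 141.] [348 123  33  36 825] mean [ 0.7007 -0.3238  0.0276] zmax 1.126 xy [ 0.471 -0.37  -0.003] [ 0.751 -0.053  1.126]
[238. 147.] [231 140  14  16 120] mean [ 0.6797 -0.0254  0.0349] zmax 0.043 xy [ 0.663 -0.041 -0.001] [ 0.704 -0.009  0.043]
[150. 149.] [145 144  11  12  75] mean [0.6725 0.1801 0.0288] zmax 0.036 xy [ 0.659  0.167 -0.002] [0.691 0.198 0.036]
[195. 184.] [ 180  157   31   53 1010] mean [0.5942 0.0727 0.0192] zmax 1.126 xy [ 0.471 -0.053 -0.002] [0.66  0.113 1.126]
[112. 189.] [101 164  24  51 989] mean [0.5782 0.2652 0.0256] zmax 1.126 xy [ 0.471 -0.053 -0.001] [0.64  0.299 1.126]
[404. 195.] [388 187  43  21 313] mean [ 0.5744 -0.4218  0.0158] zmax 1.126 xy [ 0.471 -0.487 -0.003] [ 0.596 -0.053  1.126]
[360. 215.] [343 191  36  62 614] mean [ 0.526  -0.3165  0.0165] zmax 1.126 xy [ 0.44  -0.361 -0.003] [ 0.584 -0.053  1.126]
[264. 207.] [257 196  15  29 206] mean [ 0.5417 -0.0896  0.0144] zmax 1.126 xy [ 0.471 -0.107 -0.002] [ 0.568 -0.053  1
[... 515 characters left out ...]
 0.2775 0.007 ]
hole 119.0 190.5 5.500100135803223 [0.576  0.2546 0.007 ]
hole 115.0 186.0 4.000100135803223 [0.5866 0.2645 0.007 ]
hole 117.5 176.0 3.0414812564849854 [0.6106 0.2596 0.007 ]
hole 110.02631378173828 171.3947296142578 6.185706615447998 [0.6213 0.2779 0.007 ]
hole 197.0 190.8333282470703 3.0047261714935303 [0.5781 0.0697 0.007 ]
hole 195.5 170.0 2.061652660369873 [0.628  0.0746 0.007 ]
hole 190.8000030517578 165.8000030517578 3.8834011554718018 [0.6379 0.0861 0.007 ]
hole 150.0 149.5 4.031229019165039 [0.6757 0.1848 0.007 ]
hole 237.82786560058594 147.0737762451172 5.25451135635376 [ 0.6851 -0.0254  0.007 ]
tip [ 0.44239479 -0.35497305  0.007     ]
bench z 0.0011327243249679153
```

View pics/crop1.png

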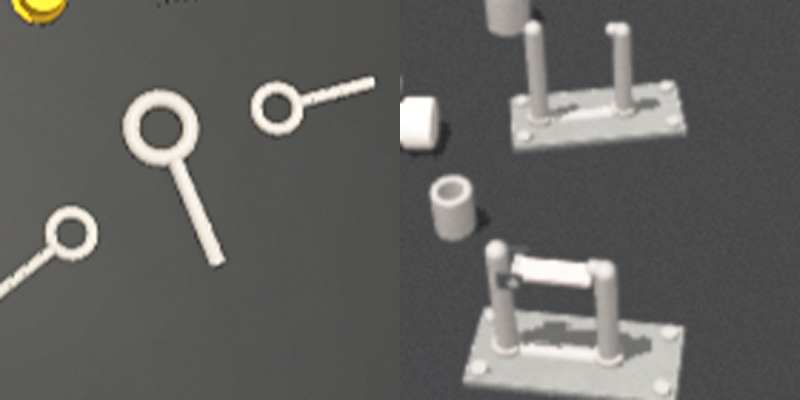

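The crop confirms both picks. The largest ring is at top (356,205), with its shank running to (376,251). The gated hook is the near one, at side (230,330). Its nose is the lower, right-hand post toward the robot, with the gate across the mouth and more base plate outside it. I'll measure the hook and go above the eye.

Run:
```python
from h import *
for n in("top","side"):
    d=np.load("pics/%s1.npz"%n)["d"]; P=pts(n,d)[d>0.1]
    b=(abs(P[:,0]-.578)<.09)&(abs(P[:,1]-.265)<.06); P=P[b]
    base=P[(P[:,2]>.004)&(P[:,2]<.0095)]; r=cv2.minAreaRect((base[:,:2]*1000).astype(np.float32))
    print(n,len(base),r)
    for lo,hi in((.012,.06),(.06,.075),(.076,.1)):
        q=P[(P[:,2]>lo)&(P[:,2]<hi)]
        for a,bb in((.5,.585),(.585,.7)):
            w=q[(q[:,0]>a)&(q[:,0]<bb)]
            if len(w):print(lo,a,len(w),np.median(w,0).round(4),w.min(0).round(3),w.max(0).round(3))
```

```text
top 855 ((578.8502807617188, 264.594970703125), (178.8134765625, 118.88885498046875), 0.7757164239883423)
0.012 0.5 39 [0.5606 0.2654 0.0311] [0.531 0.251 0.012] [0.584 0.291 0.059]
0.012 0.585 33 [0.6188 0.2643 0.0261] [0.591 0.253 0.012] [0.629 0.273 0.054]
0.06 0.5 26 [0.5748 0.2656 0.0734] [0.557 0.263 0.06 ] [0.584 0.274 0.075]
0.06 0.585 58 [0.6066 0.2686 0.0732] [0.586 0.259 0.061] [0.624 0.28  0.075]
0.076 0.5 47 [0.5654 0.2686 0.0803] [0.556 0.264 0.076] [0.584 0.275 0.087]
0.076 0.585 67 [0.615  0.2673 0.079 ] [0.586 0.259 0.076] [0.625 0.279 0.093]
side 1683 ((575.6732177734375, 267.06744384765625), (172.7373504638672, 116.13095092773438), 0.4136175513267517)
0.012 0.5 155 [0.5621 0.2753 0.0351] [0.557 0.27  0.012] [0.57 0.28 0.06]
0.012 0.585 156 [0.6191 0.2743 0.0357] [0.612 0.268 0.012] [0.628 0.279 0.06 ]
0.06 0.5 88 [0.5659 0.2752 0.0713] [0.557 0.265 0.06 ] [0.584 0.278 0.075]
0.06 0.585 110 [0.6076 0.275  0.0734] [0.585 0.261 0.06 ] [0.626 0.281 0.075]
0.076 0.5 87 [0.5663 0.2731 0.0807] [0.557 0.267 0.076] [0.585 0.278 0.085]
0.076 0.585 156 [0.6158 0.273  0.0791] [0.586 0.26  0.076] [0.626 0.281 0.092]
```

Call:
drive_tool(
  series=[
    [1, [0.04, -0.05, 0.03], -8],
    [1, [0.06, -0.1, 0.03], -16],
    [1, [0.08, -0.14, 0.03], -24],
    [1, [0.1, -0.19, 0.03], -32],
    [1, [0.12, -0.23, 0.03], -40],
    [1, [0.14, -0.28, 0.03], -48],
    [1, [0.16, -0.32, 0.03], -56],
    [1, [0.18, -0.37, 0.03], -64],
    [1, [0.2, -0.41, 0.03], -72],
    [1, [0.21, -0.46, 0.03], -80],
    [1, [0.22, -0.5, 0.03], -88],
    [1, [0.23, -0.55, 0.03], -96],
    [1, [0.24, -0.6, 0.03], -104],
    [1, [0.24, -0.65, 0.03], -112],
    [1, [0.24, -0.7, 0.0], -120],
    [1, [0.24, -0.75, -0.03], -128],
    [1, [0.24, -0.8, -0.06], -131.5],
    [1, [0.24, -0.85, -0.08], -131.5],
    [1, [0.24, -0.87, -0.08], -131.5],
    [1, [0.24, -0.87, -0.08], -131.5],
  ],
)

```text
clock: 2.1
ee_pos: [0.4957, -0.3327, 0.1489]
orientation: [0.0, 0.98, 0.199, -0.001]
ft_force: [0.1, 0.3, 0.0]
opening: 0.0853
finger_force: 0.0
```

```bash
cat > eye.py <<'E'
from h import *
def look(tag):
    s=robot.observe(); im,d=robot.camera("wrist"); P=pts("wrist",d,s)
    cv2.imwrite(f"pics/{tag}.png",im[...,::-1]); np.savez(f"pics/{tag}.npz",im=im,P=P,d=d); return s,im,d,P
E
python3 - <<'E'
from eye import *
s,im,d,P=look("w1")
print(s["ee_pos"],R.from_matrix(q2R(s["orientation"])).as_euler("xyz",degrees=True))
ok=(d>.05)&(P[...,2]>.0065)&(P[...,2]<.03)&(np.hypot(P[...,0]-.52,P[...,1]+.32)<.13)
m=cv2.morphologyEx(ok.astype(np.uint8),cv2.MORPH_OPEN,np.ones((3,3)))
n,l,st,c=cv2.connectedComponentsWithStats(m)
for k in range(1,n):
    if st[k,4]<200: continue
    q=P[l==k]; print(c[k],st[k],q.mean(0).round(4))
k=1+np.argmax(st[1:,4]); q=P[l==k]; xy=q[:,:2]
r=np.hypot(*(xy-[.552,-.308]).T); ring=xy[r<.036]
(cx,cy),rad=cv2.minEnclosingCircle((ring*1000).astype(np.float32)); print("ring",cx,cy,rad, "mean",ring.mean(0))
sh=xy[(r>.045)]; vx,vy,x0,y0=cv2.fitLine(sh.astype(np.float32),cv2.DIST_HUBER,0,.01,.01).ravel()
print("shank",np.degrees(np.arctan2(vy,vx)),x0,y0,"maxr",r.max(),"z",np.percentile(q[:,2],95))
# line perp dist of ring centre
print("perp",(cx/1e3-x0)*vy-(cy/1e3-y0)*vx)
E
```

```text
[ 0.49568641 -0.33274198  0.14889568] [1.79990833e+02 9.70466572e-02 2.29581165e+01]
[255.16303132 143.63422819] [ 222   86   68  153 3576] [ 0.5295 -0.3163  0.0132]
[354.43326886 142.96808511] [ 332  121   52   44 1034] [ 0.5705 -0.4055  0.0096]
[154.65803668 172.96332255] [133 152  43  42 927] [ 0.4643 -0.2331  0.0096]
ring 549.5404663085938 -307.3814392089844 33.93333435058594 mean [ 0.55114246 -0.3073815 ]
shank 23.282928 0.4769713 -0.33790913 maxr 0.1200942766976178 z 0.015271123698425912
perp 0.00064291246
```

View pics/w1.png

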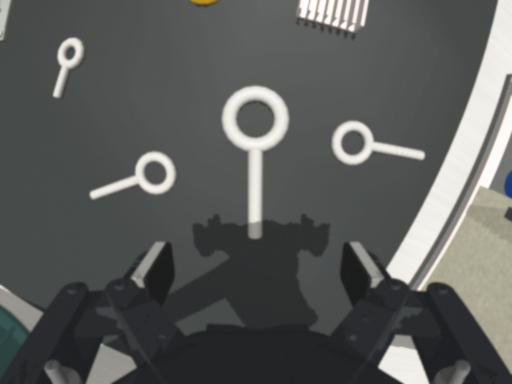

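The wrist view shows the big eye at (255,120), with its shank running straight down to (255,235) between the fingers. The ring centre is at about (0.551, -0.307), yaw 23.2°. I'll grip 60 mm back from the centre.

Call:
drive_tool(
  series=[
    [1, [0, 0.0015, -0.04], 0],
    [1, [0, 0.0015, -0.08], 0],
    [1, [0, 0.0015, -0.12], 0],
    [1, [0, 0.0015, -0.138], 0],
    [1, [0, 0.0015, -0.145], 0],
    [1, [0, 0.0015, -0.145], 0],
    [-1, [0, 0.0015, -0.145], 0],
    [-1, [0, 0.0015, -0.145], 0],
    [-1, [0, 0.0015, -0.145], 0],
    [-1, [0, 0.0015, -0.145], 0],
    [-1, [0, 0.0015, -0.145], 0],
    [-1, [0, 0.0015, -0.145], 0],
    [-1, [0, 0.0015, -0.145], 0],
    [-1, [0, 0.0015, -0.145], 0],
  ],
)

```text
clock: 3.55
ee_pos: [0.4971, -0.3268, 0.0073]
orientation: [0.001, 0.98, 0.201, 0.001]
ft_force: [-0.5, -0.3, 7.7]
opening: 0.0107
finger_force: 58.6
```

Run:
```python
from eye import *
s,im,d,P=look("w2"); s=robot.observe()
print({k:np.round(s[k],4) for k in("ee_pos","ft_force","ft_torque","opening","finger_force","orientation")})
cv2.imwrite("pics/w2c.png",im[40:340,80:440,::-1])
```

```text
{'ee_pos': array([ 0.4971, -0.3268,  0.0073]), 'ft_force': array([-2.1008, -0.1674,  6.3406]), 'ft_torque': array([-0.0692,  0.1342, -0.2517]), 'opening': np.float64(0.0107), 'finger_force': np.float64(58.6244), 'orientation': array([6.000e-04, 9.797e-01, 2.007e-01, 5.000e-04])}
```

View pics/w2c.png

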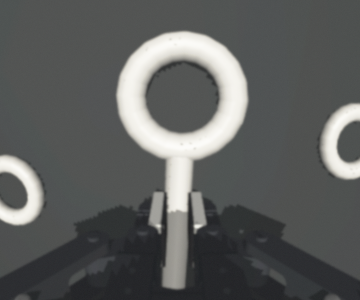

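The grip is on the upper part of the shank: the opening is 10.7 mm where 14 mm is expected, and the TCP is at 7 mm. I'll regrip 4 mm lower.

Call:
drive_tool(
  series=[
    [0, [0, 0, 0], 0],
    [0, [0, 0, 0], 0],
    [0, [0, 0, -0.004], 0],
    [0, [0, 0, -0.004], 0],
    [0, [0, 0, -0.004], 0],
    [-1, [0, 0, -0.004], 0],
    [-1, [0, 0, -0.004], 0],
    [-1, [0, 0, -0.004], 0],
    [-1, [0, 0, -0.004], 0],
    [-1, [0, 0, -0.004], 0],
    [-1, [0, 0, -0.004], 0],
    [-1, [0, 0, -0.004], 0],
  ],
)

```text
clock: 4.8
ee_pos: [0.4968, -0.3265, 0.0025]
orientation: [0.0, 0.98, 0.201, 0.0]
ft_force: [0.7, -2.0, 2.6]
opening: 0.0116
finger_force: 58.5
```

Call:
drive_tool(
  series=[
    [-1, [0, 0, 0.03], 0],
    [-1, [0, 0, 0.07], 0],
    [-1, [0, 0, 0.11], 0],
    [-1, [0, 0.02, 0.15], -2],
    [-1, [0, 0.06, 0.165], -4],
    [-1, [0, 0.1, 0.165], -6],
    [-1, [0, 0.14, 0.165], -8],
    [-1, [0, 0.18, 0.165], -10],
    [-1, [0, 0.22, 0.165], -12],
    [-1, [0, 0.26, 0.165], -14],
    [-1, [0, 0.3, 0.165], -16],
    [-1, [0, 0.34, 0.165], -18],
    [-1, [0, 0.38, 0.165], -20],
    [-1, [0, 0.42, 0.165], -22],
    [-1, [0, 0.46, 0.165], -23.2],
    [-1, [0, 0.5, 0.165], -23.2],
    [-1, [0, 0.54, 0.165], -23.2],
    [-1, [0, 0.575, 0.165], -23.2],
    [-1, [0, 0.597, 0.165], -23.2],
    [-1, [0, 0.597, 0.165], -23.2],
  ],
)

```text
clock: 6.8
ee_pos: [0.4952, 0.2735, 0.1663]
orientation: [-0.0, 1.0, 0.001, -0.001]
ft_force: [-0.0, 0.2, -3.0]
opening: 0.0113
finger_force: 58.8
```

Call:
drive_tool(
  series=[
    [-1, [0, 0, 0], 0],
    [-1, [0, 0, 0], 0],
    [-1, [0, 0, 0], 0],
  ],
)

```text
clock: 7.1
ee_pos: [0.4961, 0.2697, 0.1669]
orientation: [0.0, 1.0, -0.001, -0.001]
ft_force: [1.3, -0.3, -2.6]
opening: 0.0112
finger_force: 58.8
```

```bash
cat > fit.py <<'E'
from eye import *
import sys
s,im,d,P=look(sys.argv[1]); t=s["ee_pos"]; print(t.round(4),s["ft_force"].round(2),s["opening"])
# ring: points near expected height
rg=(d>.03)&(abs(P[...,2]-t[2]-.003)<.02)&(np.hypot(P[...,0]-t[0]-.055,P[...,1]-t[1])<.045)
m=cv2.morphologyEx(rg.astype(np.uint8),cv2.MORPH_OPEN,np.ones((3,3))); q=P[m>0]
w=q[q[:,0]>t[0]+.03]
(cx,cy),r=cv2.minEnclosingCircle((w[:,:2]*1000).astype(np.float32)); print("ring",cx,cy,r,len(w))
cc=np.array([cx,cy])/1e3; a=np.c_[w[:,:2]-cc,np.ones(len(w))]
top=w[abs(np.hypot(*(w[:,:2]-cc).T)-.025)<.003]; A=np.c_[top[:,:2]-cc,np.ones(len(top))]
print("top plane (slope x,y,z0)",np.linalg.lstsq(A,top[:,2],rcond=None)[0].round(4))
cs,h=cv2.findContours(m,cv2.RETR_CCOMP,cv2.CHAIN_APPROX_NONE)
for k,c in enumerate(cs):
    if h[0][k][3]>=0 and len(c)>40: print("hole px",cv2.fitEllipse(c))
# hook
b=(d>.03)&(abs(P[...,0]-.58)<.09)&(abs(P[...,1]-.265)<.06); 
for lo,hi in((.004,.009),(.02,.06),(.066,.076),(.077,.0845),(.0845,.095)):
    q=P[b&(P[...,2]>lo)&(P[...,2]<hi)&~(m>0)]
    if len(q)>5: print(lo,len(q),np.median(q,0).round(4),q.min(0).round(4),q.max(0).round(4), [np.round(x,1) for x in cv2.minAreaRect((q[:,:2]*1000).astype(np.float32))])
E
python3 fit.py w3
```

```text
[0.4961 0.2697 0.1669] [ 1.31 -0.26 -2.55] 0.011161109232949246
ring 555.0340576171875 269.061279296875 31.843103408813477 9502
top plane (slope x,y,z0) [-0.0178 -0.0013  0.1778]
hole px ((258.8192443847656, 136.41270446777344), (75.1279067993164, 76.99272918701172), 93.4859390258789)
0.004 2938 [0.5559 0.2707 0.0067] [0.5216 0.2454 0.0041] [0.6443 0.3217 0.009 ] [array([582.9, 283.7]), array([ 76.3, 122.6]), np.float64(89.8)]
0.02 6 [0.6177 0.2701 0.0539] [0.6159 0.2645 0.0485] [0.6182 0.2757 0.0597] [array([616.9, 270. ]), array([ 2.1, 11.2]), np.float64(2.1)]
0.066 367 [0.6055 0.2705 0.075 ] [0.569  0.2603 0.0662] [0.6184 0.28   0.076 ] [array([593.7, 270.2]), array([19.6, 49.5]), np.float64(89.9)]
0.077 347 [0.5666 0.2712 0.0809] [0.5564 0.2605 0.0771] [0.6183 0.2796 0.0841] [array([587.4, 270.2]), array([19.2, 61.9]), np.float64(89.7)]
0.0845 196 [0.6188 0.2704 0.0887] [0.5674 0.2645 0.0845] [0.6252 0.2756 0.0918] [array([596.3, 270.3]), array([11.1, 57.8]), np.float64(89.5)]
```

View pics/w3.png

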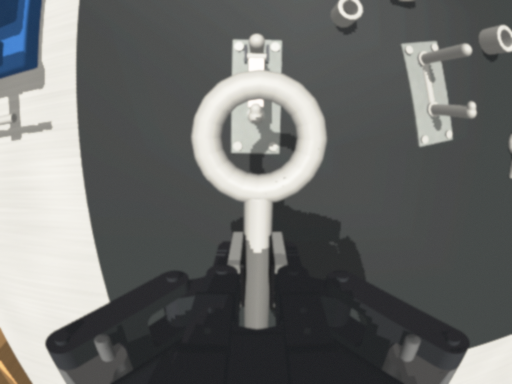

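The wrist view shows the gated hook seen through the ring, with the nose at (256,110), the gate at (256,62), and the base parallel to the tool axes. The nose is at (0.562, 0.270) and the ring centre at (0.555, 0.269), level. I'll correct by +6 and +1 mm, then push down.

Call:
drive_tool(
  series=[
    [-1, [0.006, 0.001, 0], 0],
    [-1, [0.006, 0.001, -0.03], 0],
    [-1, [0.006, 0.001, -0.06], 0],
    [-1, [0.006, 0.001, -0.07], 0],
    [-1, [0.006, 0.001, -0.08], 0],
    [-1, [0.006, 0.001, -0.088], 0],
    [-1, [0.006, 0.001, -0.096], 0],
    [-1, [0.006, 0.001, -0.104], 0],
    [-1, [0.006, 0.001, -0.112], 0],
    [-1, [0.006, 0.001, -0.12], 0],
    [-1, [0.006, 0.001, -0.12], 0],
  ],
)

```text
clock: 8.25
ee_pos: [0.5011, 0.2716, 0.0461]
orientation: [0.0, 1.0, -0.0, -0.001]
ft_force: [-2.5, 0.7, -0.6]
opening: 0.0116
finger_force: 59.2
```

```bash
python3 fit.py w4
```

```text
[0.5011 0.2716 0.0461] [-2.53  0.73 -0.61] 0.01159124333193218
ring 565.1094360351562 270.24432373046875 36.12453842163086 10420
top plane (slope x,y,z0) [-0.0038 -0.0013  0.0572]
hole px ((258.98834228515625, 136.7235565185547), (75.57566833496094, 77.93924713134766), 85.23577117919922)
0.004 6382 [0.5743 0.2704 0.0067] [0.5318 0.2383 0.004 ] [0.64   0.3159 0.009 ] [array([588.8, 272.5]), array([ 68.4, 111.1]), np.float64(75.1)]
0.02 1150 [0.5055 0.2717 0.0573] [0.4901 0.2404 0.0496] [0.5866 0.2909 0.06  ] [array([537.7, 265.5]), array([48.3, 96.1]), np.float64(87.8)]
0.066 1887 [0.6049 0.2706 0.0721] [0.49   0.2524 0.066 ] [0.6188 0.2913 0.076 ] [array([554.1, 275.4]), array([128.7,  38.8]), np.float64(4.4)]
0.077 2103 [0.562  0.2711 0.0815] [0.4901 0.2528 0.077 ] [0.6157 0.2909 0.0845] [array([552.6, 267.2]), array([ 37.8, 126.3]), np.float64(84.0)]
0.0845 1460 [0.5126 0.2774 0.0922] [0.49   0.2342 0.0845] [0.569  0.3091 0.095 ] [array([522.8, 265.6]), array([62.8, 68.7]), np.float64(53.3)]
```

View pics/w4.png

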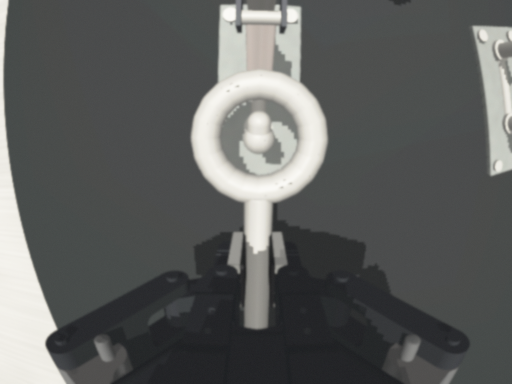

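The view shows the nose centred in the ring at (258,130), with the gate pushed down by the ring's far side. I'll carry on down to the base.

Call:
drive_tool(
  series=[
    [-1, [0, 0, -0.008], 0],
    [-1, [0, 0, -0.016], 0],
    [-1, [0, 0, -0.022], 0],
    [-1, [0, 0, -0.027], 0],
    [-1, [0, 0, -0.031], 0],
    [-1, [0, 0, -0.034], 0],
    [-1, [0, 0, -0.034], 0],
    [-1, [0, 0, -0.034], 0],
  ],
)

```text
clock: 9.1
ee_pos: [0.5027, 0.2719, 0.0133]
orientation: [-0.0, 1.0, -0.0, 0.0]
ft_force: [-0.7, -0.6, -3.7]
opening: 0.0118
finger_force: 58.9
```

```bash
python3 fit.py w5
```

```text
[0.5027 0.2719 0.0133] [-0.75 -0.63 -3.69] 0.011784318689806401
ring 557.7117309570312 271.8954162597656 44.98932647705078 14570
top plane (slope x,y,z0) [-0.0073 -0.0028  0.024 ]
0.004 3074 [0.6136 0.281  0.0066] [0.5642 0.2449 0.0042] [0.6332 0.2958 0.009 ] [array([599. , 270.6]), array([50.3, 69.3]), np.float64(89.0)]
0.02 3809 [0.5096 0.2725 0.0394] [0.49   0.2359 0.02  ] [0.5834 0.307  0.06  ] [array([531. , 259.9]), array([59.5, 86.8]), np.float64(56.2)]
0.066 9809 [0.5714 0.2707 0.0742] [0.4905 0.2262 0.066 ] [0.6083 0.3181 0.076 ] [array([549.4, 272.2]), array([117.7,  91.9]), np.float64(0.1)]
0.077 4970 [0.5192 0.2713 0.0816] [0.491  0.2208 0.077 ] [0.6052 0.3241 0.0845] [array([536.6, 261.5]), array([ 92.6, 123.1]), np.float64(64.1)]
0.0845 7038 [0.5138 0.2706 0.0899] [0.4915 0.2129 0.0845] [0.5699 0.325  0.095 ] [array([509.7, 270.6]), array([85.2, 86.8]), np.float64(45.7)]
```

View pics/w5.png

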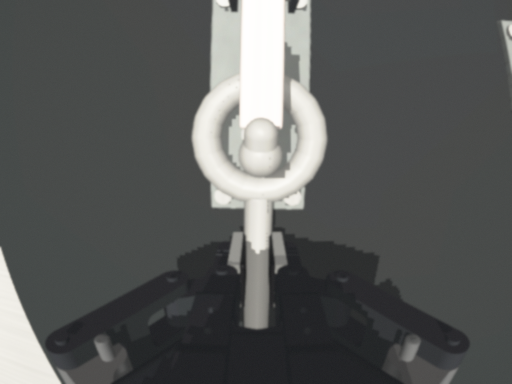

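The gate, at (262,70), is shut above the ring, with its tip against the nose. The ring lies just over the base. I'll lower it 2 mm, release and lift away.

Call:
drive_tool(
  series=[
    [-1, [0, 0, -0.002], 0],
    [-1, [0, 0, -0.003], 0],
    [-1, [0, 0, -0.003], 0],
    [0.3, [0, 0, -0.003], 0],
    [0.3, [0, 0, -0.003], 0],
    [0.3, [0, 0, -0.003], 0],
    [0.3, [0, 0, -0.003], 0],
    [0.3, [0, 0, -0.003], 0],
    [0.3, [0, 0, -0.003], 0],
    [0.3, [0, 0, 0.01], 0],
    [0.3, [0, 0, 0.03], 0],
    [0.3, [0, 0, 0.06], 0],
    [0.3, [0, 0, 0.1], 0],
    [0.3, [-0.02, 0, 0.14], 0],
    [0.3, [-0.02, 0, 0.14], 0],
    [0.3, [-0.02, 0, 0.14], 0],
    [0.3, [-0.02, 0, 0.14], 0],
  ],
)

```text
clock: 10.85
ee_pos: [0.4822, 0.2716, 0.1529]
orientation: [0.0, 1.0, -0.0, -0.0]
ft_force: [-0.1, 0.4, -0.6]
opening: 0.0557
finger_force: 0.0
```

Run:
```python
from eye import *
s,im,d,P=look("w6"); print(s["clock"],s["ee_pos"],s["ft_force"])
q=P[(d>.03)&(abs(P[...,0]-.56)<.05)&(abs(P[...,1]-.27)<.045)&(P[...,2]>.012)&(P[...,2]<.035)]
print(q.mean(0),q.min(0),q.max(0),np.percentile(q[:,2],90))
side=robot.camera("side")[0]; c=cv2.resize(side[280:384,160:300,::-1],(540,400),interpolation=cv2.INTER_CUBIC)
cv2.imwrite("pics/end.png",c)
```

```text
10.85 [0.48215345 0.27160912 0.15289326] [-0.10703647  0.36494371 -0.55684374]
[0.55402945 0.27155589 0.02049325] [0.51010138 0.24028252 0.012007  ] [0.59186484 0.30230451 0.02515373] 0.02279357732761871
```

View pics/end.png

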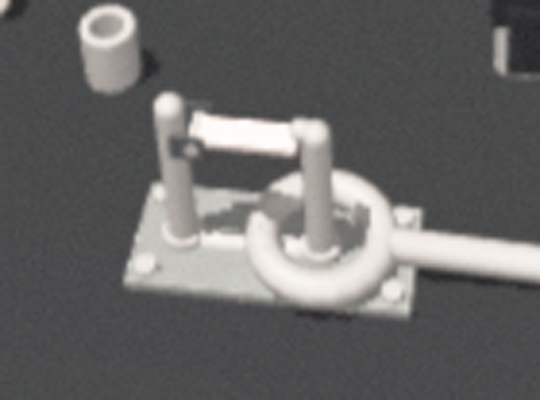

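The side crop shows the eye lying level on the base, with the nose at (318,190) through its ring and the gate at (245,132) shut above. The gripper is clear.

```bash
python3 -c "
from rig import robot
print(robot.hand_in())"
```

```text
the job is handed in; nothing more can be done
None
```

I put the towing eye away on the snap hook and handed the job in at about 11 s: the last pictures show the ring level on the base, the nose through it, the gate shut above it and the gripper clear. The hand-in gave no verdict.

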